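# Snap shut the undone tool case

## Robot

A 6-joint arm with a two-finger parallel gripper is mounted at the origin on the work surface. World frame = base frame: x ahead of the robot, y to its left, z up, the work surface at z = 0. Lengths are in m, angles in rad, forces in N, time in s.
With the tool pointing down it reaches from about 0.375 to 0.975 m from the base axis. Payload 3.8 kg.
Tool frame: the origin (TCP) lies on the mounting face of the last link; the fingertips stand manip.tip_reach ahead of it and the grasp point (between the pads) lies 147 mm ahead of it (manip.tip_reach is the distance from the TCP to the fingertips, in m); z points along the fingers, y is the line along which they close (so a half turn about z gives the same grasp; the last joint's range is limited). The gripper opens to 88 mm and grips with 3 to 60 N. Pads are 18 mm wide; open, the fingers measure 123 mm over their backs; the gripper's body (75 mm by 187 mm) begins 45 mm behind the grasp point.
Start: joints at [-1.185, 0.264, 1.604, -0, 1.274, -0.037], TCP at [0.277, -0.616, 0.405] pointing down, gripper open.
Joint ranges: [-2.63, 2.63], [-0.94, 2.18], [0.31, 2.57], [-1.31, 4.45], [0, 2.66], [-2.55, 2.55]. Speed limits (rad/s): [2.57, 2.57, 3.14, 3.14, 3.14, 3.14].

## Interface

Orientations are given as a unit quaternion [w, x, y, z].
In Python, from station import manip, capture, camera_model, models gives the robot as it stands.
- The arm moves only by the shell command python3 -m handwheel 'ROWS' [FORCE]. ROWS is JSON, a list of rows, each a list of 3 entries, a list of its own where there are three numbers: the turn, a rotation vector about the tool's x, y, z in degrees, then the shift along the tool's x, y, z in mm, then the finger opening in mm, from 0 to 88.1. A call has 1 to 20 rows; each row is the pose to reach, as a shift and turn from the pose commanded when the call began, along the tool's axes at that moment; what a row does not reach only later rows make up. A row lasts 1/8 s, in which the tool goes at most 62.5 mm and 10.7 degrees, less where a joint would pass 70% of its speed; a pose out of reach is approached as far as the arm can. A call with a gripper value outside its range is refused whole. The fingers move at their own pace and stop on an object; FORCE is the grip in N (left out, the last holds). Time passes only in rows, so rows that repeat a pose let the fingers close. It gives the time, the measured TCP pose, the force, the opening and the grip force at its end, in the units of the state.
- manip.state(): the state, without advancing time (a new reading comes with each control period).
- capture(name): name is "scene" or "top" or "wrist"; returns the picture (384x512x3 uint8, red, green, blue); there is no depth.
- camera_model(name): a dict with "camera_matrix" (3x3 intrinsics, pixels), "dist_coeffs" ([k1, k2, p1, p2, k3] as OpenCV has them; the pictures are not rectified), "R" (3x3) and "t" (3): a world point X has camera coordinates R X + t; the wrist camera has in their place "hand_eye" (4x4, takes a point from camera to tool coordinates, whose origin is the TCP and whose axes are the flange's). Camera axes: x right, y down, z forward; pixel columns grow to the right and rows downward; lengths in m; the calibration is good to about 2 mm. A picture is of the moment at which its call begins: read the wrist's pose just before it. camera_model takes no time and is no camera call.
- manip.job_done(): hands the job in; it is judged then, once.
Trained networks look in the newest picture that a camera, given by its name, has taken for a name from the list of things; names that differ only in an ending like _2 or _b are one class to them, and where a whole thing is asked for, a point or a joint stands for the part that bears it (a point fixed in the world has none). Each returns a list of dicts, best first, with "score" (0 to 1); they miss things now and then, are a little off and sometimes report something else, mostly with a low value. They report only what shows in the picture. A call takes as long as a camera call. They do not tell look-alikes from the thing itself.
- models.trace(camera, query): "mask" (384x512 bool, what is visible of it) and "point" ([column, row] in pixels, amid what is visible of it).
The state is a dict: "time_s": time; "qpos": joint angles; "joint_velocities": joint speeds; "effort": joint torques, N m; "position": TCP position; "tcp_rot": TCP orientation; "contact_force": force on the tool from outside, world axes, zero at the start; "moment": the same for the moment, N m; "width": finger opening in m; "grasp_force": force on a finger pad.
Only numpy, scipy, OpenCV 4.12 (cv2) and the standard library are available. Lean on these libraries where they do the work, as an engineer would, in place of code of your own. Each camera call takes 0.05 s, during which the arm holds its last target. There are 200 camera calls.

## Task

One of the three black tool cases on the cutting mat has its steel catch sticking up at an angle, undone. Press that catch down until it snaps flat, then give that case's lid a tug upwards by its handle to prove that the catch holds, and let go so that the lid is down again. All three cases must be left shut and latched.

Things in the scene. Friction and masses are not known exactly. Their poses are not given: they have to be found in the camera images.
- case_a: One of three identical black tool cases side by side in any order, fixed to the bench: 150 mm front to back (x), 160 wide (y), 80 high with the hinged lid shut. Origin: centre of the underside. x points from the catch side (front, towards the robot) to the lid hinge (back), y left, z up. Offsets in the other entries are (x, y, z) in mm from this origin, the same on every case.
- case_b: Second tool case, same build and offsets as case_a.
- case_c: Third tool case, same build and offsets as case_a.
- catch_a (a joint): case_a's catch, a steel flap 30 wide hinged to the lid along y at (-73, 45, 82): 0 shut, lying flat on the lid from x -75 to -15, top at z 87 (last 8 mm 3 higher); 0.6 rad undone, sloping up to its tip at (-30, 45, 121). A spring holds it at either end: pressed straight down at (-46, 45) by closed fingers it takes about 6 N and snaps shut below 0.35 rad, its toe under a strike.
- catch_b (a joint): case_b's catch: 0 shut and flat, 0.6 rad sticking up undone; built as catch_a.
- catch_c (a joint): case_c's catch: 0 shut and flat, 0.6 rad sticking up undone; built as catch_a.
- lid_a (a joint): case_a's lid, rad: 0 shut, grows as the front rises; hinge along y at (75, 0, 60); 0.3 kg, swings freely, falls shut. Top at z 80. Handle: a round bar along y on two end legs, 12 in diameter, 68 long, centre (-45, -25, 106), 20 free below. With the catch shut the front edge lifts about 5 mm (0.035 rad), then the catch holds it firmly; undone, the lid lifts freely.
- lid_b (a joint): case_b's lid, 0 shut; built as lid_a.
- lid_c (a joint): case_c's lid, 0 shut; built as lid_a.
Not all that is in view belongs to the job. What is shaped like the case_c but green or turquoise is not meant.

How it is judged:
By the outcome, as a careful person would: the job done as asked, in the order asked, and still so for the second after the job is handed in, with the robot touching nothing.
It also fails if it takes over 38 s, if anything falls off the work surface, if the arm or the gripper's body presses on something with over 40 N, if the wrist force passes 120 N, or if a joint passes its speed limit or range.

## Working session

There is one attempt and no reset: what is moved stays moved. The work goes in short steps, Python scripts to look and compute and a shell command to move; the robot and the scene stay as the last step left them, time stands still between calls to the robot, and variables do not carry over. Pictures are saved under pics/ and viewed, at most 10 in all, crops included, and the job is handed in when it is done.

```bash
mkdir -p pics; python3 - <<'E'
from station import manip,capture,camera_model,models
import cv2,numpy as np
s=manip.state();print({k:np.round(v,3).tolist() for k,v in s.items()},manip.tip_reach)
a=capture("scene");b=capture("top")
cv2.imwrite("pics/scene.png",cv2.resize(a[:,:,::-1],None,fx=1.56,fy=1.56))
cv2.imwrite("pics/top.png",cv2.resize(b[:,:,::-1],None,fx=1.56,fy=1.56))
for n in("scene","top"):
  m=camera_model(n);print(n,np.round(m["R"],3).tolist(),np.round(m["t"],3),np.round(m["camera_matrix"],1).tolist())
  for q in("case_a","catch_a","lid_a"):
    print(q,[(round(d["score"],2),np.round(d["point"]).tolist(),int(d["mask"].sum())) for d in models.trace(n,q)])
E
```

```text
{'time_s': 0.0, 'qpos': [-1.185, 0.265, 1.605, 0.0, 1.274, -0.037], 'joint_velocities': [-0.001, 0.002, 0.001, -0.002, -0.002, -0.002], 'effort': [-0.0, -50.211, -35.687, 0.072, 0.03, -0.0], 'position': [0.277, -0.615, 0.403], 'tcp_rot': [-0.001, 0.978, 0.21, -0.0], 'contact_force': [0.397, 0.568, 0.041], 'moment': [-0.029, -0.017, 0.002], 'grasp_force': 0.0, 'width': 0.088} 0.166
scene [[0.494, 0.869, -0.02], [0.525, -0.316, -0.79], [-0.693, 0.38, -0.613]] [-0.279 -0.189  1.753] [[479.3, 0.0, 261.1], [0.0, 479.3, 197.8], [0.0, 0.0, 1.0]]
case_a [(0.92, [340.0, 194.0], 3202), (0.83, [294.0, 153.0], 2490), (0.71, [260.0, 226.0], 3765), (0.67, [166.0, 253.0], 4174), (0.62, [158.0, 198.0], 3002)]
catch_a [(0.66, [178.0, 226.0], 179), (0.5, [163.0, 173.0], 112), (0.49, [343.0, 168.0], 104), (0.45, [267.0, 193.0], 28), (0.38, [300.0, 135.0], 119)]
lid_a [(0.72, [161.0, 248.0], 2983), (0.69, [338.0, 185.0], 1926), (0.67, [257.0, 219.0], 2607), (0.62, [298.0, 147.0], 1455)]
top [[-0.02, -0.999, 0.028], [-0.982, 0.015, -0.186], [0.186, -0.032, -0.982]] [0.027 0.521 0.869] [[365.7, 0.0, 250.9], [0.0, 365.7, 195.6], [0.0, 0.0, 1.0]]
case_a [(0.75, [347.0, 288.0], 5204), (0.74, [256.0, 177.0], 4172), (0.63, [146.0, 186.0], 4596), (0.58, [140.0, 284.0], 5187), (0.56, [363.0, 188.0], 4643)]
catch_a [(0.84, [124.0, 196.0], 331), (0.8, [114.0, 307.0], 399), (0.78, [239.0, 194.0], 285), (0.66, [337.0, 304.0], 412), (0.59, [347.0, 204.0], 323)]
lid_a [(0.92, [350.0, 286.0], 4655), (0.87, [259.0, 171.0], 3926), (0.74, [366.0, 186.0], 4053), (0.59, [146.0, 180.0], 4084), (0.57, [139.0, 284.0], 4832)]
```

View pics/scene.png

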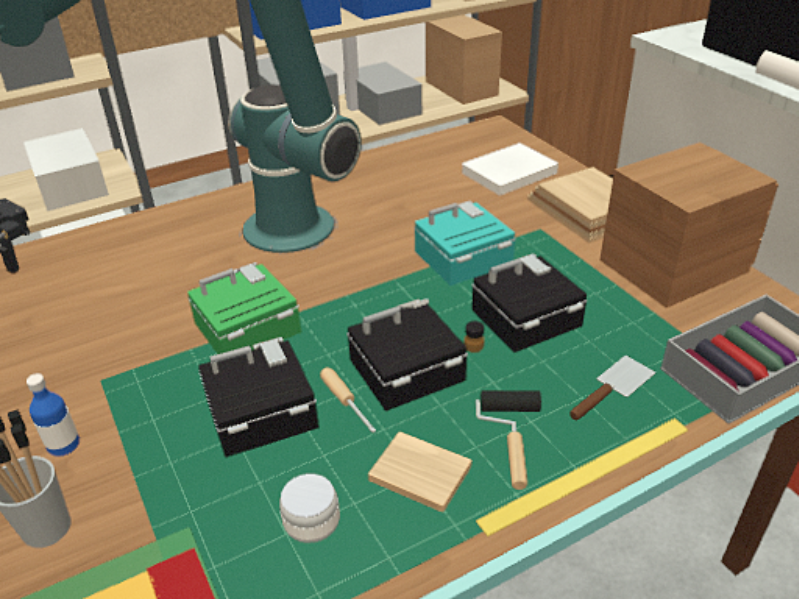

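View pics/top.png

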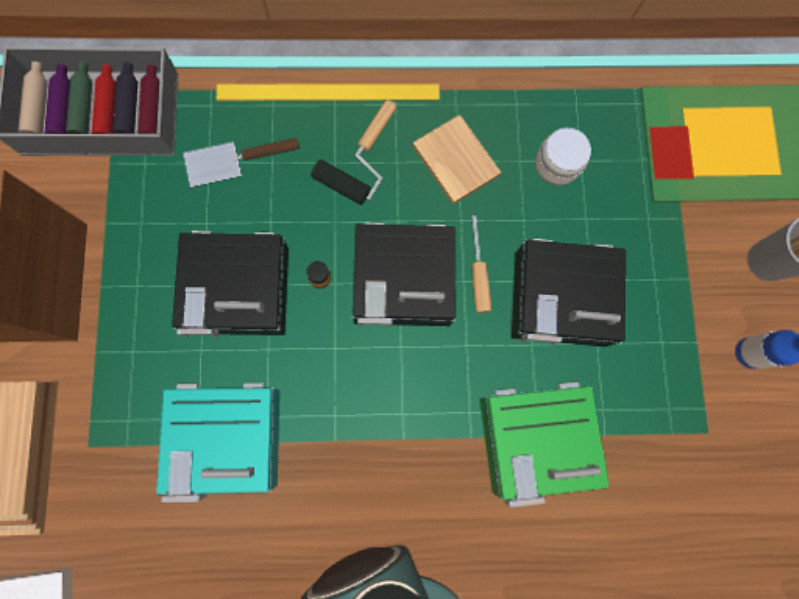

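Candidates for the undone catch, in view pixels:

| Case | Top view | Scene view |
|---|---|---|
| Left | (194,307) | (535,265) |
| Middle | (375,299) | (417,305) |
| Right | (547,313) | (273,352) |

The turquoise and green cases are decoys. In the scene view the middle catch is seen edge-on, which suggests it is the raised one. I'll check with a close crop and triangulate.

```bash
cat > h.py <<'E'
from station import manip,capture,camera_model,models
import cv2,numpy as np
from scipy.spatial.transform import Rotation as Rn
def pose():
  s=manip.state();w,x,y,z=s["tcp_rot"];return Rn.from_quat([x,y,z,w]).as_matrix(),np.array(s["position"])
def cam(n,P=None):
  m=camera_model(n)
  if n!="wrist": R,t=np.array(m["R"]),np.array(m["t"])
  else:
    T=np.eye(4);T[:3,:3],T[:3,3]=P;C=np.linalg.inv(T@np.array(m["hand_eye"]));R,t=C[:3,:3],C[:3,3]
  return np.array(m["camera_matrix"]),np.array(m["dist_coeffs"]),R,t
def und(c,p): return cv2.undistortPoints(np.array([[p]],float),c[0],c[1])[0,0]
def tri(c1,p1,c2,p2):
  X=cv2.triangulatePoints(np.c_[c1[2],c1[3]],np.c_[c2[2],c2[3]],und(c1,p1),und(c2,p2))[:,0];return X[:3]/X[3]
def onz(c,p,z):
  d=c[2].T@np.r_[und(c,p),1];o=-c[2].T@c[3];return o+d*(z-o[2])/d[2]
def proj(c,X): return cv2.projectPoints(np.array(X,float).reshape(-1,1,3),cv2.Rodrigues(c[2])[0],c[3],c[0],c[1])[0][:,0]
E
python3 - <<'E'
from h import *
a=capture("scene");k=1.5625
cr=[cv2.resize(a[y-30:y+30,x-32:x+32,::-1],None,fx=4,fy=4,interpolation=2) for x,y in((343,172),(258,200),(168,228))]
cv2.imwrite("pics/crop.png",np.hstack(cr))
s,t=cam("scene"),cam("top")
for n,p,q in(("handle",(382,317),(423,297)),("catch",(417,305),(375,299))):
  print(n,tri(s,np.array(p)/k,t,np.array(q)/k))
for p in((359,223),(456,224),(456,325),(355,322)): print(onz(t,np.array(p)/k,.08))
E
```

```text
handle [ 0.52390007 -0.02747865  0.1019175 ]
catch [0.52233948 0.04500995 0.09878025]
[0.64949323 0.06810057 0.08      ]
[ 0.64614654 -0.08660428  0.08      ]
[ 0.48309888 -0.07992203  0.08      ]
[0.49024873 0.07580032 0.08      ]
```

View pics/crop.png

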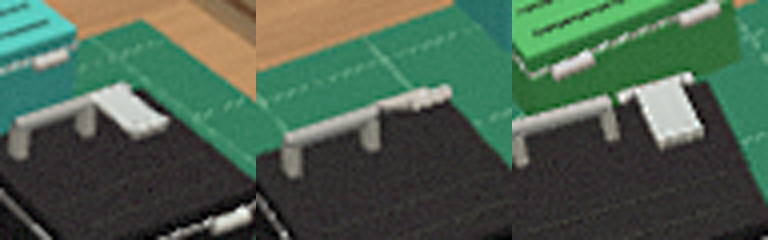

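The crop confirms it: in the middle tile the catch is edge-on and sloping up at crop (415,100), while the other two lie flat. I'll move above the middle case.

```bash
python3 -m handwheel '[[[0,0,-11],[75,-78,0],0],[[0,0,-22],[150,-156,0],0],[[0,0,-33],[225,-233,0],0],[[0,0,-44],[300,-311,0],0],[[0,0,-55],[375,-389,0],0],[[0,0,-66],[452,-467,0],0],[[0,0,-66],[452,-467,0],0],[[0,0,-66],[452,-467,0],0],[[0,0,-66],[452,-467,0],0],[[0,0,-66],[452,-467,0],0],[[0,0,-66],[452,-467,0],0],[[0,0,-66],[452,-467,0],0],[[0,0,-66],[452,-467,0],0],[[0,0,-66],[452,-467,0],0],[[0,0,-66],[452,-467,0],0]]' 20
python3 - <<'E'
from h import *
P=pose();print(np.round(P[0],3),P[1])
a=capture("wrist");cv2.imwrite("pics/w1.png",cv2.resize(a[:,:,::-1],None,fx=1.5625,fy=1.5625))
np.savez("w1.npz",R=P[0],p=P[1])
c=cam("wrist",P)
print(proj(c,[[.524,-.027,.106],[.523,.045,.1],[.49,.076,.08],[.65,.07,.08]])*1.5625)
for q in("catch_a",):
  print(q,[(round(d["score"],2),np.round(d["point"]).tolist(),int(d["mask"].sum())) for d in models.trace("wrist",q)])
E
```

```text
time_s: 2.33
position: [0.4973, -0.0052, 0.4048]
tcp_rot: [0.0, 0.706, 0.708, 0.0]
contact_force: [-0.3, -0.6, 0.3]
width: 0.0002
grasp_force: 0.0
[[-0.002  1.     0.   ]
 [ 1.     0.002 -0.   ]
 [-0.     0.    -1.   ]] [ 0.49734442 -0.00523257  0.40480009]
[[444.52865571 310.67875606]
 [445.5273648  201.41400272]
 [394.30662158 150.63392565]
 [633.91221787 161.01530104]]
catch_a [(0.91, [258.0, 330.0], 727), (0.9, [281.0, 133.0], 1655)]
```

View pics/w1.png

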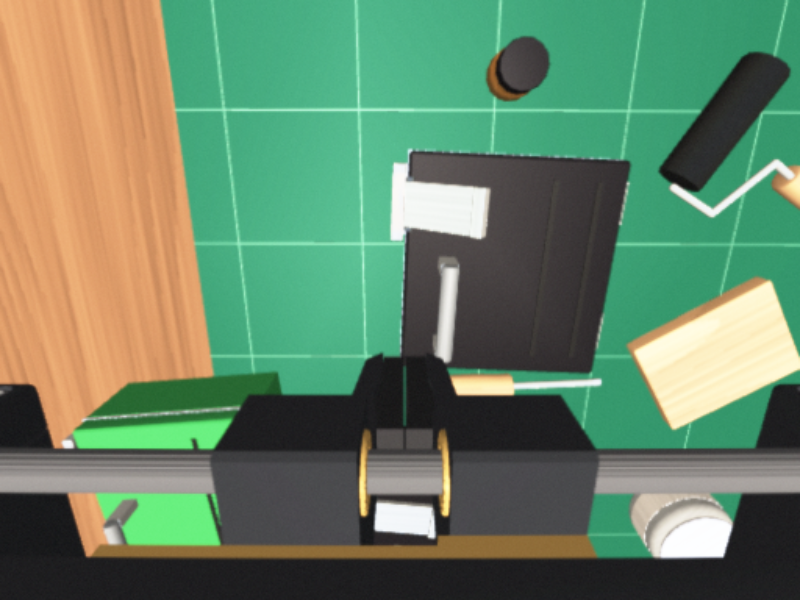

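The wrist view shows the lid corners at (410,152), (629,161), (593,372) and (402,370). The handle bar is centred at about (447,312) and the catch tip edge runs (488,188)–(484,237). Next I'll work out the poses.

```bash
python3 - <<'E'
from h import *
d=np.load("w1.npz");c=cam("wrist",(d["R"],d["p"]));k=1.5625
L=np.array([onz(c,np.array(p)/k,.08)[:2] for p in((410,152),(629,161),(593,372),(402,370))])
M=np.array([[-75,80],[75,80],[75,-80],[-75,-80]])/1e3
A,_=cv2.estimateAffinePartial2D(M,L);print(L,A,np.degrees(np.arctan2(A[1,0],A[0,0])),np.hypot(A[0,0],A[1,0]))
e=[onz(c,np.array(p)/k,.112) for p in((450,263),(443,360))];print("ends",e)
t=cam("top");s=cam("scene")
print("handle tri",tri(c,np.array((447,310))/k,t,np.array((423,297))/k),tri(c,np.array((447,310))/k,s,np.array((382,317))/k))
print("tip",onz(c,np.array((486,212))/k,.121))
for n,x in(("press",(-.046,.045)),("handle",(-.045,-.025))): print(n,A[:,:2]@x+A[:,2])
E
```

```text
[[ 0.50038509  0.07516057]
 [ 0.64669849  0.06999246]
 [ 0.64349817 -0.08671725]
 [ 0.49520136 -0.08510503]] [[ 0.98656525  0.0245166   0.57144578]
 [-0.0245166   0.98656525 -0.00666731]] -1.423533383489841 0.9868698266708286
ends [array([0.52591402, 0.00750687, 0.112     ]), array([ 0.523447  , -0.06081246,  0.112     ])]
handle tri [ 0.52549378 -0.02907113  0.09753716] [ 0.52592984 -0.02746211  0.10335993]
tip [0.54535027 0.04091506 0.121     ]
press [0.52716702 0.03885589]
handle [ 0.52643743 -0.0302282 ]
```

The two measurements agree. The press point is about (0.527, 0.041) and the yaw about -2°. I'll move over it and press in small steps.

```bash
python3 -m handwheel '[[[0,0,2],[46,30,0],0],[[0,0,2],[46,30,60],0],[[0,0,2],[46,30,110],0],[[0,0,2],[46,30,125],0],[[0,0,2],[46,30,130],0],[[0,0,2],[46,30,134],0],[[0,0,2],[46,30,138],0],[[0,0,2],[46,30,142],0],[[0,0,2],[46,30,145],0],[[0,0,2],[46,30,148],0],[[0,0,2],[46,30,150],0],[[0,0,2],[46,30,150],0]]'
```

```text
time_s: 3.92
position: [0.5273, 0.0419, 0.2544]
tcp_rot: [-0.0, 0.718, 0.696, -0.0]
contact_force: [0.6, -0.1, 0.4]
width: 0.0005
grasp_force: 0.0
```

```bash
python3 -m handwheel '[[[0,0,0],[0,0,2],0],[[0,0,0],[0,0,3],0],[[0,0,0],[0,0,3],0]]'
python3 -m handwheel '[[[0,0,0],[0,0,-20],0],[[0,0,0],[0,0,-70],0],[[0,0,0],[-30,0,-130],0],[[0,0,0],[-76,0,-130],0],[[0,0,0],[-76,0,-130],0],[[0,0,0],[-76,0,-130],0]]'
python3 - <<'E'
from h import *
P=pose();print(P[1])
w=capture("wrist");a=capture("scene")
np.savez("w2.npz",R=P[0],p=P[1])
cv2.imwrite("pics/w2.png",np.hstack([cv2.resize(w[40:280,180:420,::-1],(400,400)),cv2.resize(a[160:240,215:295,::-1],(400,400),interpolation=2)]))
E
```

```text
time_s: 4.3
position: [0.5276, 0.0419, 0.2531]
tcp_rot: [0.0, 0.718, 0.696, 0.0]
contact_force: [-3.9, 0.2, 9.3]
width: 0.0004
grasp_force: 4.4
time_s: 5.05
position: [0.5247, -0.034, 0.3812]
tcp_rot: [-0.001, 0.718, 0.696, -0.0]
contact_force: [-0.4, -0.6, 0.2]
width: 0.0005
grasp_force: 0.0
[ 0.52472954 -0.03400029  0.38115612]
```

View pics/w2.png

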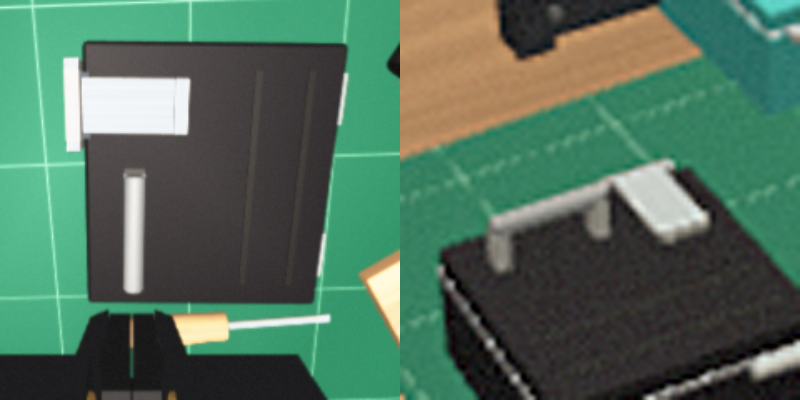

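The catch now lies flat in both views. The handle bar is centred at wrist crop (134,232) and lined up with the fingers. I'll triangulate it from the two wrist poses.

```bash
python3 - <<'E'
from h import *
c=[cam("wrist",(d["R"],d["p"])) for d in(np.load("w1.npz"),np.load("w2.npz"))]
q=(180+134*.6,40+232*.6)
print(onz(c[1],q,.11))
X=tri(c[0],np.array((447,310))/1.5625,c[1],q);print(X)
P=pose();print((P[0].T@(np.r_[onz(c[1],q,.11)[:2],.106]-P[1]))*1e3)
E
```

```text
[ 0.52561163 -0.02634461  0.11      ]
[ 0.52581719 -0.02802402  0.10281402]
[  6.85531495   1.11939648 274.76833201]
```

```bash
python3 -m handwheel '[[[0,0,0],[7,1,0],40],[[0,0,0],[7,1,30],40],[[0,0,0],[7,1,60],40],[[0,0,0],[7,1,85],40],[[0,0,0],[7,1,105],40],[[0,0,0],[7,1,118],40],[[0,0,0],[7,1,126],40],[[0,0,0],[7,1,128],40],[[0,0,0],[7,1,128],40]]' 25
python3 -m handwheel '[[[0,0,0],[0,0,0],0],[[0,0,0],[0,0,0],0],[[0,0,0],[0,0,0],0],[[0,0,0],[0,0,0],0]]' 25
```

```text
time_s: 6.28
position: [0.5266, -0.0271, 0.2542]
tcp_rot: [0.0, 0.718, 0.696, 0.0]
contact_force: [-0.7, 0.7, 0.2]
width: 0.04
grasp_force: 0.0
time_s: 6.78
position: [0.5262, -0.0272, 0.254]
tcp_rot: [0.0, 0.718, 0.696, -0.0]
contact_force: [-1.2, -1.0, 2.4]
width: 0.0102
grasp_force: 24.5
```

The bar is gripped. Now I'll tug gently.

```bash
python3 -m handwheel '[[[0,0,0],[0,0,-1],0],[[0,0,0],[0,0,-2],0],[[0,0,0],[0,0,-3],0],[[0,0,0],[0,0,-4],0],[[0,0,0],[0,0,-5],0],[[0,0,0],[0,0,-5],0]]'
```

```text
time_s: 7.52
position: [0.5272, -0.0272, 0.2584]
tcp_rot: [0.001, 0.718, 0.696, 0.001]
contact_force: [8.9, -0.7, -10.7]
width: 0.0107
grasp_force: 25.5
```

```bash
python3 -m handwheel '[[[0,0,0],[0,0,-1],0],[[0,0,0],[0,0,-2],0],[[0,0,0],[0,0,-2],0],[[0,0,0],[0,0,-2],0]]' 40
```

```text
time_s: 8.02
position: [0.5272, -0.0272, 0.2586]
tcp_rot: [0.001, 0.718, 0.696, 0.001]
contact_force: [14.1, -1.5, -21.1]
width: 0.0101
grasp_force: 41.2
```

The catch holds: the tool stopped rising while the pull reached 21 N. I'll lower, release and retreat.

```bash
python3 -m handwheel '[[[0,0,0],[0,0,2],0],[[0,0,0],[0,0,4],0],[[0,0,0],[0,0,6],0],[[0,0,0],[0,0,7],0],[[0,0,0],[0,0,7],0],[[0,0,0],[0,0,7],40],[[0,0,0],[0,0,7],40],[[0,0,0],[0,0,7],40],[[0,0,0],[0,0,7],40]]'
python3 -m handwheel '[[[0,0,0],[0,0,-15],40],[[0,0,0],[0,0,-50],40],[[0,0,0],[0,0,-100],40],[[0,0,0],[0,0,-150],40],[[0,0,0],[0,0,-150],40],[[0,0,0],[0,0,-150],40]]'
python3 - <<'E'
from h import *
w=capture("wrist");a=capture("scene")
cv2.imwrite("pics/w3.png",np.hstack([cv2.resize(w[:,:,::-1],(400,300)),cv2.resize(a[130:280,130:380,::-1],(400,300),interpolation=2)]))
E
```

```text
time_s: 9.15
position: [0.5261, -0.027, 0.2537]
tcp_rot: [-0.0, 0.718, 0.696, -0.0]
contact_force: [-0.1, 0.2, 0.3]
width: 0.04
grasp_force: 0.0
time_s: 9.9
position: [0.526, -0.0271, 0.4042]
tcp_rot: [0.0, 0.718, 0.696, 0.0]
contact_force: [-0.3, -0.2, -1.3]
width: 0.0401
grasp_force: 0.0
```

View pics/w3.png

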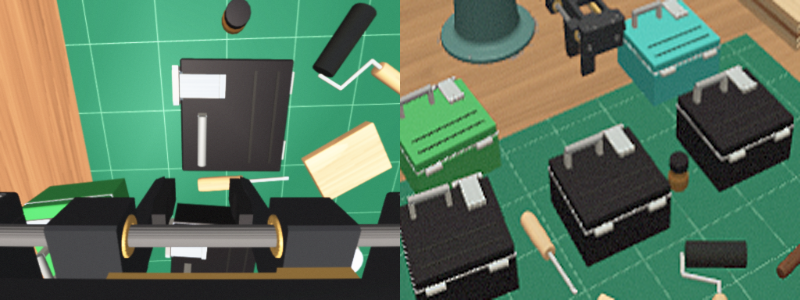

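All three black cases are shut with flat catches (right half: (475,190), (625,143), (740,78)), and the gripper is clear.

```bash
python3 -c "
from station import manip
print(manip.job_done())"
```

```text
the job is handed in; nothing more can be done
None
```

The job is handed in at about 10 s: I pressed the middle case's catch flat and tugged its lid (the catch held at about 21 N), then let it down, and the last pictures show all three cases shut with their catches flat.

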